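# Brush out a cylinder barrel and hold its cover down for fastening

### The job

Clean the bore of the cylinder barrel that is clamped upright in the fixture: run the tube brush down to the bottom, up to the mouth and down to the bottom again, then stand it back in its pot. Then be my third hand: set the red front cover, the one with the round nose, on the barrel with its sides flush with the barrel's so that the screw holes line up, and press it gently, never ramming it, fully home against its seal with a steady push of about 15 N. Finish while still holding it down like that, so that I can start the screws, and leave the other things on the bench where they are.

Things in the scene. Friction and masses are not known exactly. Their poses are not given: they have to be found in the camera images.
- barrel: Pneumatic cylinder barrel: bare aluminium square tube 66 x 66 mm, round bore 54 mm diameter, clamped upright on a dark steel plate 124 x 124 x 20 mm (grey jaws up to 46 mm high); fixed. Origin: centre of the plate's underside, on the bench; x, y square to the tube's sides, z up along the bore. Top face 115 mm above the origin, four small threaded holes in it at x, y = +-26 mm.
- barrel_mouth (a point): centre of the mouth of the bore, on the barrel's top face (115 mm above the bench); axes as the barrel's. A black rubber ring seal (28 to 31.5 mm radius) stands 2.5 mm proud of the top face round the mouth; it gives by about 1 mm for each 3.5 N, so it is flush, with the cover metal to metal on the barrel, at about 9 N
- barrel_floor (a point): centre of the closed bottom of the bore, 95 mm below the mouth (20 mm above the bench)
- brush: Tube brush with orange handle, 188 mm long, 130 g, standing upright, bristles down, in its pot. Origin: centre of the bristles' lower end; z up along it. Bristle head 52 mm diameter (soft outside, firm within 42 mm), 50 mm long; then a wire stem 7 mm thick; round handle 22 mm diameter from 124 to 180 mm above the origin.
- brush_grip (a point): on the brush's axis in the middle of the handle, 152 mm above the bristles' lower end
- pot: Steel pot for the brush, fixed: 68 mm outside diameter, 60 mm inside, 62 mm high, on a dark square foot of 96 mm. Origin: centre of its underside
- pot_in (a point): centre of the pot's inner floor, 6 mm above the bench; the brush stands on it
- cover: Front cover, 270 g, nose up on a 3 mm black mat: red square flange 66 x 66 mm (8 to 26 mm above the origin) with four screw holes at x, y = +-26 mm; round spigot below, 50.4 mm diameter, tapering to 42 at its end, goes into the bore; round nose on top, 36 mm diameter, 26 to 48 mm above the origin: grip here. Origin: centre of the spigot's end; x, y square to the flange. Fits in any quarter turn.
- cover_seat (a point): on the cover's axis, in the plane of the flange's underside, 8 mm above the cover's origin; at the height of barrel_mouth when fully home
- cover_nose (a point): centre of the nose's top face, 48 mm above the cover's origin
- rear_cover: Flat rear cover: the same red flange and spigot, but no nose, 26 mm high in all; lies on the same mat beside the front cover. Not needed now. Origin: centre of its underside
- piston: Bystander: aluminium piston, 53 mm diameter, standing with its rod up, 154 mm high. Origin: centre of its underside
- flange: Bystander: heavy round steel flange, 130 mm diameter, 18 mm thick. Origin: centre of its underside
- screw_bin: Bystander: orange open bin 150 x 100 x 55 mm with screws. Origin: centre of its underside
- grease: Bystander: white jar with blue cap, 64 mm diameter, 75 mm high. Origin: centre of its underside
- screwdriver: Bystander: screwdriver with red handle lying on the bench near the robot
- wrench: Bystander: steel wrench lying on the bench near the robot
Mind the look-alikes: they are no part of the job. What is shaped like the cover but green is not meant. What is shaped like the barrel but green is not meant.

How it is judged:
By the outcome, as a careful person would: the job done as asked, in the order asked, and still so for the second after the job is handed in, while the arm keeps its last pose, push and grip.
It also fails if it takes over 72 s, if anything falls off the work surface, if the arm or the gripper's body presses on something with over 40 N, if the wrist force passes 120 N, or if a joint passes its speed limit or range.

### The arm

A 6-joint arm with a two-finger parallel gripper is mounted at the origin on the work surface. World frame = base frame: x ahead of the robot, y to its left, z up, the work surface at z = 0. Lengths are in m, angles in rad, forces in N, time in s.
With the tool pointing down it reaches from about 0.25 to 0.8 m from the base axis. Payload 8.5 kg.
Tool frame: the origin (TCP) lies on the centre line of the jaws, within the pads' length; the fingertips stand 25 mm ahead of it and the grasp point (between the pads) lies 6 mm ahead of it; z points along the fingers, y is the line along which they close (so a half turn about z gives the same grasp; the last joint's range is limited). The gripper opens to 85 mm and grips with 20 to 120 N. Pads are 22 mm wide; open, the fingers measure 114 mm over their backs; the gripper's body (76 mm by 85 mm) begins 54 mm behind the grasp point. The pads swing forward as they close: fully open they stand 13 mm farther back than shut.
Start: joints at [1.15, 0.238, -0.013, 1.319, 0, 1.571], TCP at [0.214, 0.479, 0.256] pointing down, gripper open.
Joint ranges: [-2.66, 2.66], [-1.03, 1.9], [-1.14, 1.46], [-1.82, 2.27], [-1.45, 1.34], [-3.14, 3.14]. Speed limits (rad/s): [2.22, 2.22, 2.79, 3.14, 3.14, 3.14].

### API

Orientations are given as a rotation vector (axis times angle).
In Python, from plant import arm, optics gives the robot as it stands.
- The arm moves only by the tool drive_tool, never from a script. Its arguments are lists of equal length, an entry for each row: "dp": the shift along the tool's x, y, z in cm, a list of three; "rot": the turn, a rotation vector about the tool's x, y, z in rad, a list of three. In form: {"dp": [[tx, ty, tz], ...], "rot": [[ax, ay, az], ...]}. A call has exactly 8 rows; each row shifts and turns the commanded pose from where the row before left it, along the tool's axes as they then stand; what a row does not reach is not made up. A row lasts 1/10 s, in which the tool goes at most 50 mm and 8.59 degrees, less where a joint would pass 70% of its speed; a pose out of reach is approached as far as the arm can. A call with a gripper value outside its range is refused whole. "hand" is the closure, from -1 (fully open) to 1 (shut), set as the call begins (left out, the last holds). The fingers move at their own pace and stop on an object; "newtons" is the grip in N (left out, the last holds). Time passes only in rows, so rows that do not move let the fingers close, or fill a call up. It gives the time, the measured TCP pose, the force, the opening and the grip force at its end, in the units of the state.
- arm.observe(): the state, without advancing time (a new reading comes with each control period).
- optics.grab_frame(name): name is "side" or "top" or "wrist"; returns (picture, depth): 420x560x3 uint8, blue, green, red; 420x560 float32, m along the optical axis (not along the pixel's ray), 0 where there is no reading.
- optics.get_calibration(name): a dict with "K" (3x3 intrinsics, pixels), "k1" (the pictures are not rectified: a ray, as slopes to the right and down, at radius r is drawn at 1 + k1 r^2 times it, then the intrinsics apply), "R" (3x3) and "t" (3): a world point X has camera coordinates R X + t. Camera axes: x right, y down, z forward; pixel columns grow to the right and rows downward; lengths in m; the calibration is good to about 2 mm. A picture is of the moment at which its call begins: read the wrist's pose just before it. get_calibration takes no time and is no camera call; for the wrist camera it gives the pose at the moment of the call.
- arm.hand_in(): hands the job in; it is judged then, once.
The state is a dict: "time_s": time; "q": joint angles; "dq": joint speeds; "effort": joint torques, N m; "eef_pos": TCP position; "eef_rot": TCP orientation; "wrist_force": force on the tool from outside, world axes, zero at the start; "moment": the same for the moment, N m; "grip_width": opening from 0.0 (shut) to 1.0 (fully open); "grip_force": force on a finger pad.
Only numpy, scipy, OpenCV 4.12 (cv2) and the standard library are available. Lean on these libraries where they do the work, as an engineer would, in place of code of your own. Each camera call takes 0.05 s, during which the arm holds its last target. There are 200 camera calls.

## Working session

There is one attempt and no reset: what is moved stays moved. The work goes in short steps, Python scripts to look and compute and a tool call to move; the robot and the scene stay as the last step left them, time stands still between calls to the robot, and variables do not carry over. Pictures are saved under pics/ and viewed, at most 10 in all, crops included, and the job is handed in when it is done.

Besides the shell and the picture viewer there is one more tool, called after "Request:" by a JSON object that holds its "op" and its "data", one argument or row to a line. drive_tool: Moves the arm, as the interface text tells. Its arguments: {"type":"object","properties":{"dp":{"type":"array"},"rot":{"type":"array"},"hand":{"type":"number"},"newtons":{"type":"number"}},"required":["dp","rot"]}

```bash
mkdir -p pics; ls; cat > h.py <<'E'
import numpy as np, cv2, sys
from plant import arm, optics
def save(n,f):
    im,d=optics.grab_frame(n); c=optics.get_calibration(n)
    cv2.imwrite(f'pics/{f}.png',im); np.savez(f'pics/{f}.npz',im=im,d=d,**{k:np.array(v) for k,v in c.items()}); return im,d,c
def pts(f):
    z=np.load(f'pics/{f}.npz'); K,k1,R,t,d=z['K'],float(z['k1']),z['R'],z['t'],z['d']
    v,u=np.mgrid[:420,:560]; a=(u-K[0,2])/K[0,0]; b=(v-K[1,2])/K[1,1]
    rd=np.hypot(a,b); r=rd.copy()
    for _ in range(20): r=rd/(1+k1*r*r)
    s=np.where(rd>0,r/np.maximum(rd,1e-9),1)
    P=np.stack([a*s*d,b*s*d,d],-1)
    return (P-t)@R, z['im'], d
E
python3 - <<'E'
from h import *
s=arm.observe(); print(s)
for n in ('side','top'):
    im,d,c=save(n,n+'0'); print(n,c)
a=cv2.imread('pics/side0.png');b=cv2.imread('pics/top0.png')
E
```

```text
pics
{'time_s': 0.0, 'q': array([ 1.14996846e+00,  2.38749898e-01, -1.42169890e-02,  1.31924006e+00,
        1.44129652e-06,  1.57077741e+00]), 'dq': array([ 0.00076425, -0.00018365,  0.00110875, -0.00022179, -0.00113399,
       -0.00110009]), 'effort': array([-1.95383691e-03, -5.38774395e+01,  3.46440125e+01,  1.81971991e-02,
       -7.86763781e-05,  7.26803194e-06]), 'eef_pos': array([0.21431532, 0.47884742, 0.25570833]), 'eef_rot': array([-6.56076834e-01, -3.07201934e+00,  2.16624809e-03]), 'wrist_force': array([ 0.5787315 , -0.41372578, -0.72831778]), 'moment': array([ 0.03794477, -0.00958372, -0.08338644]), 'grip_force': 0.0, 'grip_width': 0.9981637064669195}
side {'K': array([[509.04458684,   0.        , 277.79557089],
       [  0.        , 509.04458684, 210.13504216],
       [  0.        ,   0.        ,   1.        ]]), 'k1': -0.10930483017267577, 'R': array([[-0.98833464, -0.15110694,  0.01900869],
       [-0.12226083,  0.71278196, -0.69064765],
       [ 0.0908126 , -0.68491501, -0.72294156]]), 't': array([0.541967  , 0.16011302, 1.61196292])}
top {'K': array([[520.93764766,   0.        , 269.74428245],
       [  0.        , 520.93764766, 206.47844472],
       [  0.        ,   0.        ,   1.        ]]), 'k1': -0.12230530593800017, 'R': array([[-0.00807082, -0.99981221, -0.0176186 ],
       [-0.98017204,  0.01139824, -0.19782026],
       [ 0.19798393,  0.01567269, -0.98007996]]), 't': array([-0.00402156,  0.56092245,  1.21641994])}
```

View pics/top0.png

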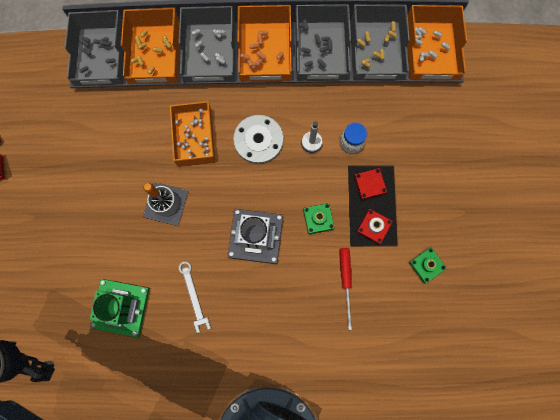

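View pics/side0.png

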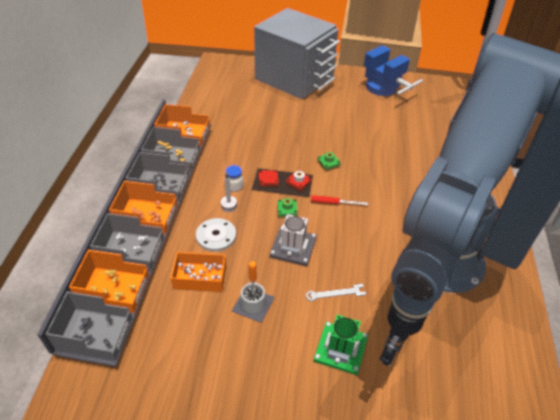

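Top view: the aluminium barrel is at (253,230), with a green look-alike at (118,308). The brush handle is at (148,187), in the pot at (162,202). The red covers are at (376,226), with a nose, and (371,183), flat. The green covers are at (319,218) and (429,264). The red one with the round nose and the bare aluminium barrel fit the description. Next I'll measure them and confirm in a crop.

```bash
python3 - <<'E'
from h import *
Pt,it,dt=pts('top0');Ps,is_,ds=pts('side0')
def ctr(P,u,v): return P[v,u].round(3)
for n,u,v in (('handle',148,187),('potfloor',162,202),('barrel',253,230),('barrelrim',240,222),('nose',376,226),('flangecov',366,228),('rear',371,183),('mat',395,200),('bench',300,300)): print(n,ctr(Pt,u,v))
for n,u,v in (('handle',252,268),('nose',299,176),('barreltop',283,228)): print('side',n,ctr(Ps,u,v))
def sel(P,d,c,r,z0,z1):
    return (d>0)&(np.hypot(P[...,0]-c[0],P[...,1]-c[1])<r)&(P[...,2]>z0)&(P[...,2]<z1)
for nm,P,d in (('top',Pt,dt),('side',Ps,ds)):
    for n,c,r,z0,z1 in (('handle',Pt[187,148],.04,.09,.25),('nosetop',Pt[226,376],.03,.045,.07),('covflange',Pt[226,376],.06,.02,.036),('barreltop',Pt[230,253],.06,.105,.13),('rear',Pt[183,371],.06,.02,.04)):
        m=sel(P,d,c,r,z0,z1); q=P[m]
        if len(q)<5: print(nm,n,len(q)); continue
        rc=cv2.minAreaRect((q[:,:2]*1000).astype(np.float32))
        print(nm,n,len(q),'med',np.median(q,0).round(4),'z',np.percentile(q[:,2],[2,50,98]).round(4),'rect',np.round(rc[0],1),np.round(rc[1],1),round(rc[2],1))
cv2.imwrite('pics/crop1.png',cv2.resize(np.hstack([it[150:290,130:280],it[150:290,300:450]]),None,fx=2.6,fy=2.6,interpolation=cv2.INTER_CUBIC))
E
```

```text
handle [0.58  0.257 0.194]
potfloor [0.577 0.259 0.047]
barrel [0.51  0.034 0.015]
barrelrim [0.513 0.059 0.113]
nose [ 0.51  -0.268  0.05 ]
flangecov [ 0.509 -0.247  0.031]
rear [ 0.625 -0.266  0.024]
mat [ 0.586 -0.33  -0.001]
bench [ 0.336 -0.082 -0.008]
side handle [0.579 0.271 0.188]
side nose [ 0.513 -0.26   0.047]
side barreltop [0.527 0.052 0.113]
top handle 146 med [0.5779 0.256  0.1795] z [0.0948 0.1795 0.196 ] rect [580.9 258.3] [18.3 19.7] 37.6
top nosetop 165 med [ 0.5148 -0.2691  0.05  ] z [0.0463 0.05   0.0548] rect [ 514.1 -269.8] [33.1 33. ] 0.1
top covflange 518 med [ 0.5112 -0.2643  0.0277] z [0.0218 0.0277 0.0334] rect [ 514.7 -269.8] [66.5 67.5] 59.7
top barreltop 417 med [0.4963 0.0287 0.114 ] z [0.1072 0.114  0.1196] rect [495.1  28.9] [67.  67.5] 80.8
top rear 690 med [ 0.6239 -0.2639  0.0276] z [0.0222 0.0276 0.0331] rect [ 624.7 -264.3] [67.9 67.8] 14.4
side handle 156 med [0.5819 0.2673 0.1675] z [0.0967 0.1675 0.1944] rect [583.  265.2] [18.9 22.3] 82.1
side nosetop 50 med [ 0.5147 -0.2656  0.0493] z [0.0453 0.0493 0.0541] rect [ 514.3 -266. ] [34.1 34.6] 41.3
side covflange 179 med [ 0.5115 -0.2537  0.026 ] z [0.0205 0.026  0.0349] rect [ 515.6 -264.4] [72.1 68.4] 62.5
side barreltop 245 med [0.4962 0.0337 0.1127] z [0.1054 0.1127 0.1186] rect [495.8  28.7] [74.6 67.1] 82.4
side rear 236 med [ 0.6252 -0.2596  0.0264] z [0.0207 0.0264 0.0324] rect [ 624.9 -261.9] [65.  76.4] 11.6
```

View pics/crop1.png

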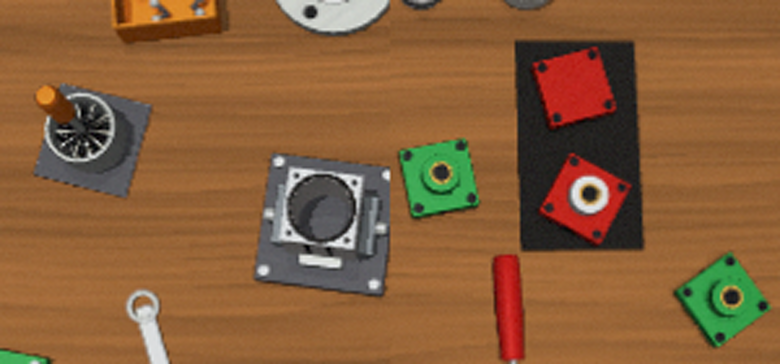

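The crop confirms it: red flange with round nose at (590,193), and the bare barrel at (322,207). Next I hover above the brush.

```bash
cat >> h.py <<'E'
from scipy.spatial.transform import Rotation as Ro
def to(p,yaw=None):
    """shift in tool cm to reach p; turn for tool x axis to have world yaw (deg, mod 90 if given)"""
    s=arm.observe(); R=Ro.from_rotvec(s['eef_rot']).as_matrix()
    d=R.T@(np.array(p)-s['eef_pos'])*100
    ty=np.degrees(np.arctan2(R[1,0],R[0,0]))
    print('t',round(s['time_s'],2),'pos',s['eef_pos'].round(4),'yaw',round(ty,1),'tilt z',R[:,2].round(3),'F',s['wrist_force'].round(1),'w',round(s['grip_width'],3),'gf',round(s['grip_force'],1),'q',s['q'].round(2))
    print('dp cm',d.round(2), 'norm',np.linalg.norm(d).round(2))
    if yaw is not None:
        e=(yaw-ty+45)%90-45; print('rot z tool rad',round(-np.radians(e),3),'deg',round(e,1))
E
python3 - <<'E'
from h import *
to([.582,.262,.30])
to([.582,.262,.256])
E
```

```text
t 0.1 pos [0.2143 0.4789 0.2557] yaw 155.9 tilt z [-0.001 -0.001 -1.   ] F [-0.5 -0.9 -0.5] w 1.005 gf 0.0 q [ 1.15  0.24 -0.01  1.32 -0.    1.57]
dp cm [-42.42  -4.78  -4.42] norm 42.92
t 0.1 pos [0.2143 0.4789 0.2557] yaw 155.9 tilt z [-0.001 -0.001 -1.   ] F [-0.5 -0.9 -0.5] w 1.005 gf 0.0 q [ 1.15  0.24 -0.01  1.32 -0.    1.57]
dp cm [-4.242e+01 -4.780e+00 -2.000e-02] norm 42.69
```

Request:
{"op": "drive_tool", "data": {
  "dp": [
    [-4.2,-0.5,-1.0],
    [-4.2,-0.5,-1.0],
    [-4.2,-0.5,-1.0],
    [-4.2,-0.5,-1.0],
    [-4.2,-0.5,-0.5],
    [-4.2,-0.5,0],
    [-4.2,-0.5,0],
    [-4.2,-0.5,0]
  ],
  "rot": [
    [0,0,0],
    [0,0,0],
    [0,0,0],
    [0,0,0],
    [0,0,0],
    [0,0,0],
    [0,0,0],
    [0,0,0]
  ],
  "hand": -1
}}

```text
time_s: 0.9
eef_pos: [0.5061, 0.3042, 0.301]
eef_rot: [-0.656, -3.072, 0.001]
wrist_force: [0.3, 0.5, -0.1]
grip_width: 1.002
grip_force: 0.0
```

```bash
python3 - <<'E'
from h import *
to([.582,.262,.30])
im,d,c=save('wrist','w1'); print(-c['R'].T@c['t'],c['R'][2])
P,im,d=pts('w1')
b,g,r=[im[...,i].astype(int) for i in range(3)]
m=(r>150)&(g>50)&(g<150)&(b<70)&(d>0)&(P[...,2]>.12)&(np.hypot(P[...,0]-.582,P[...,1]-.262)<.05)
q=P[m]; print(len(q), [ (round(a,3),np.median(q[(q[:,2]>a)&(q[:,2]<a+.02)],0).round(4)) for a in (.12,.14,.16,.18)]); 
t=q[q[:,2]>q[:,2].max()-.006]; print(len(t),cv2.minEnclosingCircle((t[:,:2]*1000).astype(np.float32)),q[:,2].max())
E
```

```text
t 0.9 pos [0.5061 0.3042 0.301 ] yaw 155.9 tilt z [-0. -0. -1.] F [ 0.3  0.5 -0.1] w 1.002 gf 0.0 q [ 0.54  0.35  0.25  1.48 -0.    0.96]
dp cm [-8.65 -0.75  0.1 ] norm 8.69
[0.44726562 0.33042835 0.41855377] [ 0.24696973 -0.11176911 -0.96255577]
408 [(0.12, array([nan, nan, nan])), (0.14, array([nan, nan, nan])), (0.16, array([nan, nan, nan])), (0.18, array([0.5831, 0.2575, 0.1939]))]
408 ((584.2416381835938, 256.9556884765625), 9.024272918701172) 0.19606319944878334
  return _methods._mean(a, axis=axis, dtype=dtype,
  ret = um.true_divide(
```

View pics/w1.png

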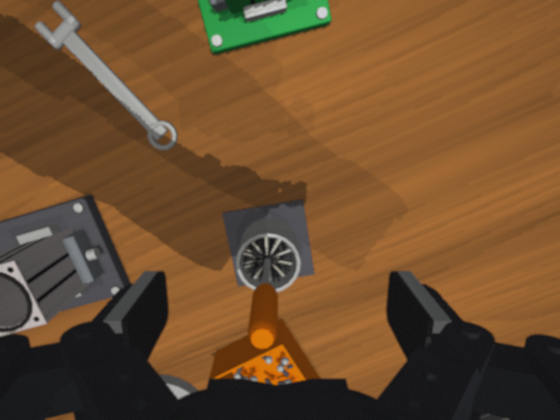

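The wrist view shows the handle top at (263,340) and the pot mouth at (268,262). The handle is at about (0.583, 0.258, 0.194). I'll check the pot centre too.

```bash
python3 - <<'E'
from h import *
for f in ('w1','top0','side0'):
    P,im,d=pts(f)
    m=(d>0)&(np.hypot(P[...,0]-.583,P[...,1]-.258)<.042)&(P[...,2]>.055)&(P[...,2]<.07)
    q=(P[m][:,:2]*1000).astype(np.float32)
    print(f,len(q),cv2.minEnclosingCircle(q),'z',np.median(P[m][:,2]))
to([.583,.258,.30]); to([.583,.258,.166])
E
```

```text
w1 1103 ((584.5199584960938, 257.4198913574219), 33.99375534057617) z 0.06092381284171385
top0 171 ((582.8401489257812, 259.5119323730469), 35.164283752441406) z 0.059880168677497625
side0 139 ((583.87744140625, 261.46282958984375), 35.70545959472656) z 0.059814458326831334
t 0.95 pos [0.5106 0.3013 0.3002] yaw 155.7 tilt z [ 0.002 -0.002 -1.   ] F [ 0.3 -2.  -1.1] w 0.998 gf 0.0 q [ 0.53  0.35  0.26  1.48 -0.    0.96]
dp cm [-8.38 -0.97  0.04] norm 8.44
t 0.95 pos [0.5106 0.3013 0.3002] yaw 155.7 tilt z [ 0.002 -0.002 -1.   ] F [ 0.3 -2.  -1.1] w 0.998 gf 0.0 q [ 0.53  0.35  0.26  1.48 -0.    0.96]
dp cm [-8.35 -0.95 13.44] norm 15.85
```

```bash
sed -i 's/im,d=optics.grab_frame(n); c=optics.get_calibration(n)/c=optics.get_calibration(n); im,d=optics.grab_frame(n)/' h.py; python3 - <<'E'
from h import *
save('wrist','x');save('wrist','x');to([.581,.26,.3]);save('wrist','w2')
to([.581,.26,.3])
for f in ('w2',):
    P,im,d=pts(f)
    m=(d>0)&(np.hypot(P[...,0]-.583,P[...,1]-.258)<.042)&(P[...,2]>.055)&(P[...,2]<.07)
    q=(P[m][:,:2]*1000).astype(np.float32)
    print(f,len(q),cv2.minEnclosingCircle(q),'z',np.median(P[m][:,2]))
    m=(d>0)&(np.hypot(P[...,0]-.583,P[...,1]-.258)<.03)&(P[...,2]>.187)&(P[...,2]<.21)
    q=(P[m][:,:2]*1000).astype(np.float32)
    print(f,len(q),cv2.minEnclosingCircle(q),'z',np.median(P[m][:,2]))
E
```

```text
t 1.05 pos [0.5065 0.3038 0.3002] yaw 155.7 tilt z [-0.001 -0.001 -1.   ] F [-0.6  0.1  0.5] w 1.001 gf 0.0 q [ 0.54  0.35  0.25  1.48 -0.    0.96]
dp cm [-8.6  -0.92  0.01] norm 8.64
t 1.1 pos [0.5053 0.3047 0.3005] yaw 155.8 tilt z [-0.001 -0.001 -1.   ] F [ 0.3 -0.1  0.2] w 1.0 gf 0.0 q [0.54 0.35 0.25 1.48 0.   0.97]
dp cm [-8.74 -0.97  0.04] norm 8.79
w2 1204 ((579.6541137695312, 261.0010070800781), 33.96648025512695) z 0.061169098674899
w2 666 ((578.7291870117188, 260.3365173339844), 10.65328598022461) z 0.19390870542026814
```

Request:
{"op": "drive_tool", "data": {
  "dp": [
    [-3,-0.35,0],
    [-3,-0.35,0],
    [-2.6,-0.3,0],
    [0,0,2.5],
    [0,0,3.5],
    [0,0,3.5],
    [0,0,3],
    [0,0,1]
  ],
  "rot": [
    [0,0,0],
    [0,0,0],
    [0,0,0],
    [0,0,0],
    [0,0,0],
    [0,0,0],
    [0,0,0],
    [0,0,0]
  ]
}}

```text
time_s: 1.9
eef_pos: [0.5766, 0.2615, 0.1633]
eef_rot: [-0.653, -3.069, 0.005]
wrist_force: [-0.6, 0.1, 0.0]
grip_width: 0.999
grip_force: 0.0
```

```bash
python3 - <<'E'
from h import *
save('wrist','x');save('wrist','x')
to([.580,.2605,.165]); im,d,c=save('side','s1')
E
```

```text
t 2.0 pos [0.5778 0.2617 0.1653] yaw 156.0 tilt z [-0.003 -0.001 -1.   ] F [-0.1  0.1  0.2] w 0.998 gf 0.0 q [0.43 0.47 0.09 1.2  0.   0.84]
dp cm [-0.25 -0.02  0.03] norm 0.25
```

Request:
{"op": "drive_tool", "data": {
  "dp": [
    [-0.2,0,0],
    [0,0,0],
    [0,0,0],
    [0,0,0],
    [0,0,0],
    [0,0,0],
    [0,0,0],
    [0,0,0]
  ],
  "rot": [
    [0,0,0],
    [0,0,0],
    [0,0,0],
    [0,0,0],
    [0,0,0],
    [0,0,0],
    [0,0,0],
    [0,0,0]
  ],
  "hand": 1,
  "newtons": 70
}}

```text
time_s: 2.85
eef_pos: [0.5812, 0.2602, 0.1669]
eef_rot: [0.656, 3.072, 0.0]
wrist_force: [-1.1, -1.6, 5.7]
grip_width: 0.233
grip_force: 69.0
```

```bash
python3 - <<'E'
from h import *
to([.580,.2605,.30])
E
```

```text
t 2.85 pos [0.5812 0.2602 0.1669] yaw 155.9 tilt z [ 0.001 -0.    -1.   ] F [-1.1 -1.6  5.7] w 0.233 gf 69.0 q [ 0.42  0.47  0.1   1.2  -0.    0.84]
dp cm [  0.11  -0.02 -13.31] norm 13.31
```

Request:
{"op": "drive_tool", "data": {
  "dp": [
    [0,0,-1],
    [0,0,-2],
    [0,0,-2],
    [0,0,-2.5],
    [0,0,-2.5],
    [0,0,-2],
    [0,0,-1.3],
    [0,0,-0.7]
  ],
  "rot": [
    [0,0,0],
    [0,0,0],
    [0,0,0],
    [0,0,0],
    [0,0,0],
    [0,0,0],
    [0,0,0],
    [0,0,0]
  ]
}}

```text
time_s: 3.65
eef_pos: [0.5812, 0.2605, 0.3079]
eef_rot: [0.656, 3.071, 0.002]
wrist_force: [-0.1, 0.2, -2.1]
grip_width: 0.238
grip_force: 68.6
```

```bash
python3 - <<'E'
from h import *
to([.4955,.029,.31]); save('side','s2')
P,im,d=pts('s2')
m=(d>0)&(np.hypot(P[...,0]-.58,P[...,1]-.26)<.05)&(P[...,2]>.12)
m2=m&(P[...,2]<.19)
print(m2.sum(), np.median(P[m2],0), np.percentile(P[m2][:,2],1))
cv2.imwrite('pics/s2c.png',cv2.resize(im[150:330,180:380],None,fx=3,fy=3))
E
```

```text
t 3.65 pos [0.5812 0.2605 0.3079] yaw 155.9 tilt z [ 0.001  0.001 -1.   ] F [-0.1  0.2 -2.1] w 0.238 gf 68.6 q [0.42 0.43 0.4  1.54 0.   0.84]
dp cm [ -1.63 -24.63  -0.24] norm 24.69
213 [0.58392047 0.27045622 0.17547467] 0.1469385206248417
```

View pics/s2c.png

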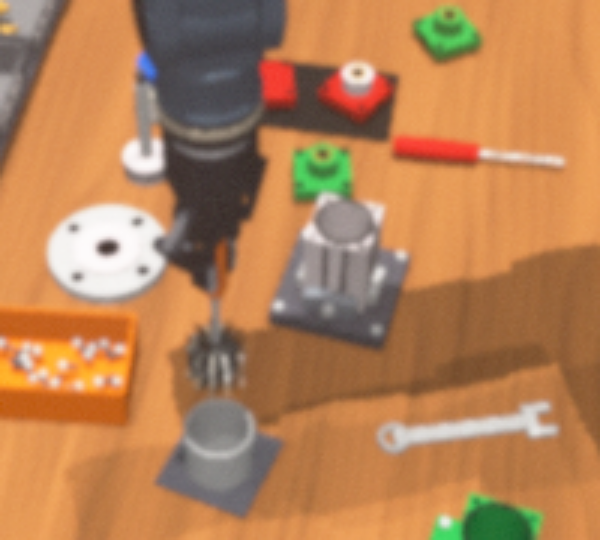

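The crop shows the brush held upright with its bristles at (215,355) over the pot at (218,440), and the bottom at z≈0.147 as expected. Next I move it over the barrel.

Request:
{"op": "drive_tool", "data": {
  "dp": [
    [-0.1,-2,0],
    [-0.2,-3.6,0],
    [-0.3,-4,0],
    [-0.3,-4,0],
    [-0.3,-4,0],
    [-0.2,-3.5,0],
    [-0.2,-2.3,0],
    [0,-1.2,0]
  ],
  "rot": [
    [0,0,0],
    [0,0,0],
    [0,0,0],
    [0,0,0],
    [0,0,0],
    [0,0,0],
    [0,0,0],
    [0,0,0]
  ]
}}

```text
time_s: 4.5
eef_pos: [0.4942, 0.0277, 0.306]
eef_rot: [-0.659, -3.071, 0.001]
wrist_force: [0.2, 0.8, -1.9]
grip_width: 0.239
grip_force: 68.8
```

```bash
python3 - <<'E'
from h import *
save('wrist','x');save('wrist','w3');to([.4955,.029,.308])
P,im,d=pts('w3')
m=(d>0)&(abs(P[...,2]-.115)<.006)&(np.hypot(P[...,0]-.4955,P[...,1]-.029)<.055)
print(m.sum(),cv2.minAreaRect((P[m][:,:2]*1000).astype(np.float32)))
save('top','t3');P,im,d=pts('t3')
m=(d>0)&(P[...,2]>.14)&(P[...,2]<.21)&(np.hypot(P[...,0]-.4955,P[...,1]-.029)<.04); print(m.sum(),P[m].mean(0) if m.any() else '')
save('side','s3');P,im,d=pts('s3')
m=(d>0)&(P[...,2]>.14)&(P[...,2]<.2)&(np.hypot(P[...,0]-.4955,P[...,1]-.029)<.04); q=P[m];print(m.sum(),q.mean(0), q.min(0),q.max(0))
E
```

```text
t 4.6 pos [0.4946 0.0284 0.3062] yaw 155.8 tilt z [-0. -0. -1.] F [ 0.6  0.9 -1.3] w 0.24 gf 68.8 q [ 0.06  0.18  0.03  1.43 -0.    0.48]
dp cm [-0.06  0.09 -0.18] norm 0.21
1726 ((492.0302429199219, 28.517337799072266), (67.01946258544922, 66.766845703125), 82.15545654296875)
0 
278 [0.49661657 0.03710808 0.17507018] [0.47016912 0.00531804 0.14146967] [0.52314924 0.06037598 0.19930367]
```

View pics/w3.png

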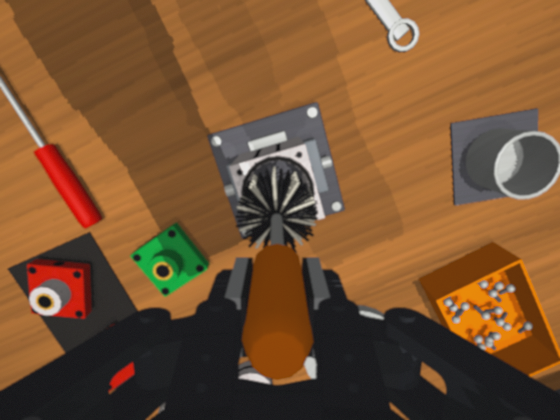

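The wrist view shows the brush head at (277,215), in front of the barrel mouth at (277,185). Position agrees to within about 1 mm. I go down.

Request:
{"op": "drive_tool", "data": {
  "dp": [
    [0,0,1],
    [0,0,1.5],
    [0,0,1.8],
    [0,0,1.8],
    [0,0,1.8],
    [0,0,1.6],
    [0,0,1.3],
    [0,0,0.8]
  ],
  "rot": [
    [0,0,0],
    [0,0,0],
    [0,0,0],
    [0,0,0],
    [0,0,0],
    [0,0,0],
    [0,0,0],
    [0,0,0]
  ]
}}

```text
time_s: 5.5
eef_pos: [0.4947, 0.0301, 0.1884]
eef_rot: [-0.654, -3.071, 0.001]
wrist_force: [-0.9, 0.2, -1.3]
grip_width: 0.238
grip_force: 68.8
```

Request:
{"op": "drive_tool", "data": {
  "dp": [
    [0,0,0.2],
    [0,0,0.2],
    [0,0,0.2],
    [0,0,0.1],
    [0,0,0.1],
    [0,0,0.1],
    [0,0,0],
    [0,0,0]
  ],
  "rot": [
    [0,0,0],
    [0,0,0],
    [0,0,0],
    [0,0,0],
    [0,0,0],
    [0,0,0],
    [0,0,0],
    [0,0,0]
  ]
}}

```text
time_s: 6.3
eef_pos: [0.4952, 0.0292, 0.1814]
eef_rot: [0.656, 3.072, -0.0]
wrist_force: [0.3, 0.1, -1.8]
grip_width: 0.237
grip_force: 68.8
```

Request:
{"op": "drive_tool", "data": {
  "dp": [
    [0,0,0.1],
    [0,0,0.1],
    [0,0,0],
    [0,0,0],
    [0,0,0],
    [0,0,0],
    [0,0,0],
    [0,0,0]
  ],
  "rot": [
    [0,0,0],
    [0,0,0],
    [0,0,0],
    [0,0,0],
    [0,0,0],
    [0,0,0],
    [0,0,0],
    [0,0,0]
  ]
}}

```text
time_s: 7.1
eef_pos: [0.4957, 0.0291, 0.1808]
eef_rot: [0.656, 3.07, 0.0]
wrist_force: [-3.1, -1.8, 12.7]
grip_width: 0.237
grip_force: 70.5
```

Request:
{"op": "drive_tool", "data": {
  "dp": [
    [0,0,-0.8],
    [0,0,-1.2],
    [0,0,-1.5],
    [0,0,-1.6],
    [0,0,-1.5],
    [0,0,-1.2],
    [0,0,-0.7],
    [0,0,-0.3]
  ],
  "rot": [
    [0,0,0],
    [0,0,0],
    [0,0,0],
    [0,0,0],
    [0,0,0],
    [0,0,0],
    [0,0,0],
    [0,0,0]
  ]
}}

```text
time_s: 7.9
eef_pos: [0.4954, 0.0293, 0.268]
eef_rot: [0.656, 3.072, 0.0]
wrist_force: [0.4, 0.0, -1.9]
grip_width: 0.236
grip_force: 68.9
```

Request:
{"op": "drive_tool", "data": {
  "dp": [
    [0,0,0],
    [0,0,0],
    [0,0,0.8],
    [0,0,1.4],
    [0,0,1.6],
    [0,0,1.6],
    [0,0,1.4],
    [0,0,0.8]
  ],
  "rot": [
    [0,0,0],
    [0,0,0],
    [0,0,0],
    [0,0,0],
    [0,0,0],
    [0,0,0],
    [0,0,0],
    [0,0,0]
  ]
}}

```text
time_s: 8.7
eef_pos: [0.4942, 0.0292, 0.1893]
eef_rot: [-0.656, -3.07, 0.001]
wrist_force: [-0.6, 0.6, -1.6]
grip_width: 0.239
grip_force: 68.8
```

Request:
{"op": "drive_tool", "data": {
  "dp": [
    [0,0,0.3],
    [0,0,0.3],
    [0,0,0.2],
    [0,0,0.2],
    [0,0,0.1],
    [0,0,0],
    [0,0,0],
    [0,0,0]
  ],
  "rot": [
    [0,0,0],
    [0,0,0],
    [0,0,0],
    [0,0,0],
    [0,0,0],
    [0,0,0],
    [0,0,0],
    [0,0,0]
  ]
}}

```text
time_s: 9.5
eef_pos: [0.4954, 0.0292, 0.1808]
eef_rot: [0.656, 3.071, 0.0]
wrist_force: [-0.5, -0.6, 6.1]
grip_width: 0.239
grip_force: 69.4
```

Request:
{"op": "drive_tool", "data": {
  "dp": [
    [0,0,-1],
    [0,0,-1.8],
    [0,0,-2],
    [0,0,-2.2],
    [0,0,-2.2],
    [0,0,-1.8],
    [0,0,-1.2],
    [0,0,-0.6]
  ],
  "rot": [
    [0,0,0],
    [0,0,0],
    [0,0,0],
    [0,0,0],
    [0,0,0],
    [0,0,0],
    [0,0,0],
    [0,0,0]
  ]
}}

```text
time_s: 10.3
eef_pos: [0.4954, 0.0293, 0.3094]
eef_rot: [0.656, 3.071, 0.0]
wrist_force: [-0.2, 0.4, -2.2]
grip_width: 0.239
grip_force: 68.8
```

Request:
{"op": "drive_tool", "data": {
  "dp": [
    [0.1,2,0],
    [0.2,3.6,0],
    [0.3,4,0],
    [0.3,4,0],
    [0.3,4,0],
    [0.2,3.5,0],
    [0.2,2.3,0],
    [0,1.2,0]
  ],
  "rot": [
    [0,0,0],
    [0,0,0],
    [0,0,0],
    [0,0,0],
    [0,0,0],
    [0,0,0],
    [0,0,0],
    [0,0,0]
  ]
}}

```text
time_s: 11.1
eef_pos: [0.5811, 0.2622, 0.3068]
eef_rot: [-0.653, -3.071, 0.002]
wrist_force: [0.0, -0.4, -1.3]
grip_width: 0.239
grip_force: 68.9
```

```bash
python3 - <<'E'
from h import *
save('wrist','x');save('wrist','w4');to([.5805,.2605,.169])
P,im,d=pts('w4')
m=(d>0)&(np.hypot(P[...,0]-.5805,P[...,1]-.2605)<.045)&(P[...,2]>.055)&(P[...,2]<.07)
q=(P[m][:,:2]*1000).astype(np.float32); print(len(q),cv2.minEnclosingCircle(q))
E
```

```text
t 11.2 pos [0.5811 0.2612 0.307 ] yaw 156.0 tilt z [-0.002 -0.001 -1.   ] F [ 0.5  1.  -1.5] w 0.239 gf 68.9 q [ 0.42  0.43  0.41  1.54 -0.    0.84]
dp cm [ 1.00e-02 -7.00e-02  1.38e+01] norm 13.8
473 ((579.7282104492188, 260.7673645019531), 33.706295013427734)
```

Request:
{"op": "drive_tool", "data": {
  "dp": [
    [0,0,1.2],
    [0,0,2],
    [0,0,2.2],
    [0,0,2.2],
    [0,0,2.2],
    [0,0,1.8],
    [0,0,1.2],
    [0,0,0.6]
  ],
  "rot": [
    [0,0,0],
    [0,0,0],
    [0,0,0],
    [0,0,0],
    [0,0,0],
    [0,0,0],
    [0,0,0],
    [0,0,0]
  ]
}}

```text
time_s: 12.0
eef_pos: [0.5805, 0.2591, 0.1735]
eef_rot: [-0.657, -3.071, 0.002]
wrist_force: [0.1, -0.3, -1.4]
grip_width: 0.237
grip_force: 68.9
```

Request:
{"op": "drive_tool", "data": {
  "dp": [
    [0,0,0.1],
    [0,0,0.1],
    [0,0,0.1],
    [0,0,0],
    [0,0,0],
    [0,0,0],
    [0,0,0],
    [0,0,0]
  ],
  "rot": [
    [0,0,0],
    [0,0,0],
    [0,0,0],
    [0,0,0],
    [0,0,0],
    [0,0,0],
    [0,0,0],
    [0,0,0]
  ]
}}

```text
time_s: 12.8
eef_pos: [0.5811, 0.2604, 0.1713]
eef_rot: [0.656, 3.072, -0.0]
wrist_force: [0.2, -0.3, -1.5]
grip_width: 0.235
grip_force: 68.9
```

Request:
{"op": "drive_tool", "data": {
  "dp": [
    [0,0,0.2],
    [0,0,0.1],
    [0,0,0.1],
    [0,0,0],
    [0,0,0],
    [0,0,0],
    [0,0,0],
    [0,0,0]
  ],
  "rot": [
    [0,0,0],
    [0,0,0],
    [0,0,0],
    [0,0,0],
    [0,0,0],
    [0,0,0],
    [0,0,0],
    [0,0,0]
  ]
}}

```text
time_s: 13.6
eef_pos: [0.5811, 0.2603, 0.1673]
eef_rot: [0.656, 3.072, -0.0]
wrist_force: [-0.1, 0.1, -2.1]
grip_width: 0.241
grip_force: 69.0
```

Request:
{"op": "drive_tool", "data": {
  "dp": [
    [0,0,0.1],
    [0,0,0],
    [0,0,0],
    [0,0,0],
    [0,0,0],
    [0,0,0],
    [0,0,0],
    [0,0,0]
  ],
  "rot": [
    [0,0,0],
    [0,0,0],
    [0,0,0],
    [0,0,0],
    [0,0,0],
    [0,0,0],
    [0,0,0],
    [0,0,0]
  ]
}}

```text
time_s: 14.4
eef_pos: [0.5812, 0.2604, 0.1669]
eef_rot: [0.656, 3.072, 0.001]
wrist_force: [-0.4, -0.4, 4.6]
grip_width: 0.239
grip_force: 69.5
```

Request:
{"op": "drive_tool", "data": {
  "dp": [
    [0,0,0],
    [0,0,0],
    [0,0,0],
    [0,0,0],
    [0,0,0],
    [0,0,0],
    [0,0,0],
    [0,0,0]
  ],
  "rot": [
    [0,0,0],
    [0,0,0],
    [0,0,0],
    [0,0,0],
    [0,0,0],
    [0,0,0],
    [0,0,0],
    [0,0,0]
  ],
  "hand": -1
}}

```text
time_s: 15.2
eef_pos: [0.581, 0.2603, 0.1663]
eef_rot: [0.656, 3.072, -0.0]
wrist_force: [0.1, -0.2, -0.7]
grip_width: 0.997
grip_force: 0.0
```

Request:
{"op": "drive_tool", "data": {
  "dp": [
    [0,0,-1],
    [0,0,-2],
    [0,0,-2.5],
    [0,0,-2.5],
    [0,0,-2.5],
    [0,0,-2],
    [0,0,-1],
    [0,0,0]
  ],
  "rot": [
    [0,0,0],
    [0,0,0],
    [0,0,0],
    [0,0,0],
    [0,0,0],
    [0,0,0],
    [0,0,0],
    [0,0,0]
  ]
}}

```text
time_s: 16.0
eef_pos: [0.5815, 0.2606, 0.303]
eef_rot: [0.656, 3.07, 0.002]
wrist_force: [1.2, 0.1, -0.4]
grip_width: 1.0
grip_force: 0.0
```

```bash
python3 - <<'E'
from h import *
save('wrist','x')
# cover pose from all views
for f in ('top0','side0','w3'):
    P,im,d=pts(f)
    b,g,r=[im[...,i].astype(int) for i in range(3)]
    red=(r>90)&(g<70)&(b<70)
    m=red&(d>0)&(abs(P[...,2]-.029)<.004)&(np.hypot(P[...,0]-.514,P[...,1]+.269)<.055)
    if m.sum()>20: print(f,m.sum(),cv2.minAreaRect((P[m][:,:2]*1000).astype(np.float32)))
to([.514,-.268,.25],-28)
save('side','s4');P,im,d=pts('s4');b,g,r=[im[...,i].astype(int) for i in range(3)]
m=(d>0)&(P[...,2]>.12)&(P[...,2]<.21)&(r>150)&(b<80)&(np.hypot(P[...,0]-.58,P[...,1]-.26)<.04);q=P[m]
print('brush',len(q),q[:,2].max(),np.median(q[q[:,2]>.17],0),np.median(q[q[:,2]<.16],0))
E
```

```text
top0 352 ((515.19873046875, -269.0128173828125), (65.50428009033203, 66.54195404052734), 60.82297897338867)
side0 84 ((516.9384765625, -263.2215270996094), (67.8307113647461, 66.87777709960938), 63.51879119873047)
w3 1613 ((512.25341796875, -268.377197265625), (67.13814544677734, 66.99472045898438), 59.46101760864258)
t 16.05 pos [0.5812 0.2604 0.3016] yaw 155.9 tilt z [ 0.001  0.    -1.   ] F [-0.  -0.7  0.3] w 0.999 gf 0.0 q [ 0.42  0.43  0.39  1.53 -0.    0.84]
dp cm [-15.45 -50.98   5.14] norm 53.51
rot z tool rad 0.068 deg -3.9
brush 140 0.1961511367991366 [0.58248666 0.26798394 0.18667272] [0.58069107 0.26833958 0.14433081]
```

```bash
python3 - <<'E'
from h import *
to([.45,-.235,.25],60)
E
```

```text
t 16.1 pos [0.5809 0.2603 0.3006] yaw 155.9 tilt z [-0.001 -0.    -1.   ] F [ 0.1  0.4 -1. ] w 1.005 gf 0.0 q [ 0.42  0.43  0.39  1.52 -0.    0.84]
dp cm [ -8.29 -50.55   5.09] norm 51.48
rot z tool rad 0.103 deg -5.9
```

Request:
{"op": "drive_tool", "data": {
  "dp": [
    [-0.3,-2,0],
    [-0.6,-3.5,0],
    [-0.7,-4.3,0],
    [-0.7,-4.3,0],
    [-0.7,-4.3,0],
    [-0.7,-4.3,0],
    [-0.7,-4.3,0],
    [-0.7,-4.3,0]
  ],
  "rot": [
    [0,0,0],
    [0,0,0],
    [0,0,0],
    [0,0,0],
    [0,0,0],
    [0,0,0],
    [0,0,0],
    [0,0,0]
  ]
}}

```text
time_s: 16.9
eef_pos: [0.4984, -0.0477, 0.3001]
eef_rot: [-0.655, -3.071, 0.001]
wrist_force: [-0.4, -0.2, -0.0]
grip_width: 1.003
grip_force: 0.0
```

Request:
{"op": "drive_tool", "data": {
  "dp": [
    [-0.7,-4.3,0],
    [-0.7,-4.3,0.5],
    [-0.7,-4.3,1],
    [-0.6,-3.4,1],
    [-0.5,-2,1],
    [0,-0.9,1],
    [0,0,0.5],
    [0,0,0]
  ],
  "rot": [
    [0,0,0],
    [0,0,0],
    [0,0,0],
    [0,0,0],
    [0,0,0],
    [0,0,0.05],
    [0,0,0.05],
    [0,0,0]
  ]
}}

```text
time_s: 17.7
eef_pos: [0.4494, -0.2344, 0.2494]
eef_rot: [-0.811, -3.032, -0.001]
wrist_force: [0.5, 0.6, 0.7]
grip_width: 0.998
grip_force: 0.0
```

```bash
cat > cov.py <<'E'
from h import *
save('wrist','x');save('wrist','x');save('wrist',sys.argv[1]);to([.5135,-.2685,.1],60)
P,im,d=pts(sys.argv[1]); b,g,r=[im[...,i].astype(int) for i in range(3)]
near=(d>0)&(np.hypot(P[...,0]-.5135,P[...,1]+.2685)<.055)
m=near&(r>90)&(g<70)&(b<70)&(abs(P[...,2]-.029)<.004)
print(m.sum(),cv2.minAreaRect((P[m][:,:2]*1000).astype(np.float32)),np.median(P[m][:,2]))
m=near&(P[...,2]>.045)&(P[...,2]<.06)
q=(P[m][:,:2]*1000).astype(np.float32);print(len(q),cv2.minEnclosingCircle(q),np.median(P[m][:,2]))
E
python3 cov.py w5
```

```text
t 17.85 pos [ 0.4504 -0.2342  0.2511] yaw 150.3 tilt z [-0.001  0.    -1.   ] F [0.4 0.6 0.8] w 1.0 gf 0.0 q [-0.48  0.21 -0.06  1.3  -0.    0.04]
dp cm [-7.19  0.16 15.1 ] norm 16.73
rot z tool rad 0.005 deg -0.3
2511 ((511.8186950683594, -269.04461669921875), (65.57374572753906, 66.59066772460938), 59.83185577392578) 0.029587251472255542
1124 ((511.780029296875, -269.4002990722656), 18.13068962097168) 0.051781400277066646
```

View pics/w5.png

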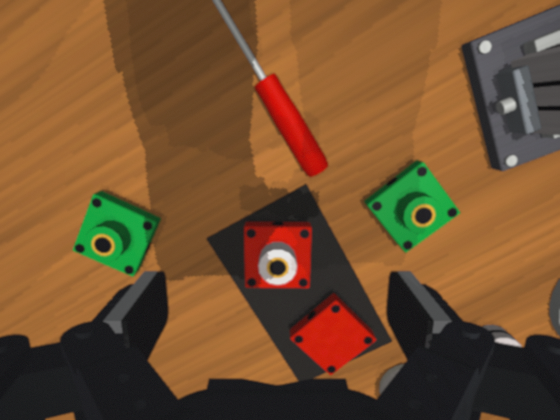

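The view shows the red nosed cover at (278,262), with its flange square to the tool, and the flat one at (333,335). I go over it and down.

```bash
python3 - <<'E'
from h import *
to([.513,-.269,.059],60)
E
```

```text
t 17.85 pos [ 0.4504 -0.2342  0.2511] yaw 150.3 tilt z [-0.001  0.    -1.   ] F [0.4 0.6 0.8] w 1.0 gf 0.0 q [-0.48  0.21 -0.06  1.3  -0.    0.04]
dp cm [-7.17  0.09 19.2 ] norm 20.5
rot z tool rad 0.005 deg -0.3
```

Request:
{"op": "drive_tool", "data": {
  "dp": [
    [-2,0,0],
    [-3,0.1,1],
    [-2.2,0,2],
    [0,0,3],
    [0,0,3.5],
    [0,0,3],
    [0,0,2],
    [0,0,1]
  ],
  "rot": [
    [0,0,0],
    [0,0,0],
    [0,0,0],
    [0,0,0],
    [0,0,0],
    [0,0,0],
    [0,0,0],
    [0,0,0]
  ]
}}

```text
time_s: 18.65
eef_pos: [0.5128, -0.2687, 0.0946]
eef_rot: [-0.806, -3.034, -0.001]
wrist_force: [-0.2, 0.3, 0.1]
grip_width: 1.001
grip_force: 0.0
```

Request:
{"op": "drive_tool", "data": {
  "dp": [
    [0,0,1],
    [0,0,1],
    [0,0,0.9],
    [0,0,0.6],
    [0,0,0.2],
    [0,0,0],
    [0,0,0],
    [0,0,0]
  ],
  "rot": [
    [0,0,0],
    [0,0,0],
    [0,0,0],
    [0,0,0],
    [0,0,0],
    [0,0,0],
    [0,0,0],
    [0,0,0]
  ]
}}

```text
time_s: 19.45
eef_pos: [0.5137, -0.2696, 0.0598]
eef_rot: [0.809, 3.035, -0.0]
wrist_force: [-0.7, 0.4, 0.2]
grip_width: 0.997
grip_force: 0.0
```

Request:
{"op": "drive_tool", "data": {
  "dp": [
    [0,0,0],
    [0,0,0],
    [0,0,0],
    [0,0,0],
    [0,0,0],
    [0,0,0],
    [0,0,0],
    [0,0,0]
  ],
  "rot": [
    [0,0,0],
    [0,0,0],
    [0,0,0],
    [0,0,0],
    [0,0,0],
    [0,0,0],
    [0,0,0],
    [0,0,0]
  ],
  "hand": 1,
  "newtons": 60
}}

```text
time_s: 20.25
eef_pos: [0.5135, -0.2696, 0.0597]
eef_rot: [0.809, 3.035, -0.0]
wrist_force: [-1.4, -0.2, 5.5]
grip_width: 0.395
grip_force: 59.5
```

Request:
{"op": "drive_tool", "data": {
  "dp": [
    [0,0,-0.5],
    [0,0,-1.5],
    [0,0,-2.5],
    [0,0,-3],
    [0,0,-3],
    [0,0,-3],
    [0,0,-2],
    [0,0,-1]
  ],
  "rot": [
    [0,0,0],
    [0,0,0],
    [0,0,0],
    [0,0,0],
    [0,0,0],
    [0,0,0],
    [0,0,0],
    [0,0,0]
  ],
  "newtons": 100
}}

```text
time_s: 21.05
eef_pos: [0.5138, -0.2697, 0.2261]
eef_rot: [0.808, 3.034, -0.001]
wrist_force: [1.0, -0.3, -2.6]
grip_width: 0.381
grip_force: 99.7
```

```bash
python3 - <<'E'
from h import *
to([.495,.029,.22],81.5)
E
```

```text
t 21.05 pos [ 0.5138 -0.2697  0.2261] yaw 150.2 tilt z [ 0.002 -0.001 -1.   ] F [ 1.  -0.3 -2.6] w 0.381 gf 99.7 q [-0.48  0.34  0.06  1.28 -0.    0.04]
dp cm [16.5  24.97  0.57] norm 29.93
rot z tool rad -0.372 deg 21.3
```

Request:
{"op": "drive_tool", "data": {
  "dp": [
    [1.2,1.8,0],
    [2,3,0],
    [2.5,3.8,0],
    [2.7,4.1,0],
    [2.7,4.1,0],
    [2.5,3.8,0],
    [1.8,2.8,0],
    [1.1,1.6,0]
  ],
  "rot": [
    [0,0,0],
    [0,0,0],
    [0,0,0],
    [0,0,0],
    [0,0,0],
    [0,0,0],
    [0,0,0],
    [0,0,0]
  ]
}}

```text
time_s: 21.85
eef_pos: [0.4938, 0.0319, 0.2235]
eef_rot: [-0.805, -3.035, 0.0]
wrist_force: [0.1, -0.3, -2.1]
grip_width: 0.379
grip_force: 99.9
```

Request:
{"op": "drive_tool", "data": {
  "dp": [
    [0,0,0],
    [0,0,0],
    [0,0,0],
    [0,0,0],
    [0,0,0],
    [0,0,0],
    [0,0,0],
    [0,0,0]
  ],
  "rot": [
    [0,0,-0.06],
    [0,0,-0.08],
    [0,0,-0.1],
    [0,0,-0.08],
    [0,0,-0.05],
    [0,0,0],
    [0,0,0],
    [0,0,0]
  ]
}}

```text
time_s: 22.65
eef_pos: [0.4945, 0.0294, 0.224]
eef_rot: [-0.239, -3.132, 0.0]
wrist_force: [0.3, 0.4, -2.3]
grip_width: 0.378
grip_force: 100.0
```

```bash
cat > fit.py <<'E'
from h import *
# usage: fit.py tag ; flange-top & barrel-top squares from each camera
to([.495,.029,.175],81.5); s=arm.observe(); c0=s['eef_pos'][:2]
for n in ('top','side','wrist'):
    f=n+sys.argv[1]; save(n,f); P,im,d=pts(f); b,g,r=[im[...,i].astype(int) for i in range(3)]
    red=(r>90)&(g<70)&(b<70); near=(d>0)&(np.hypot(P[...,0]-.495,P[...,1]-.029)<.06)
    zt=s['eef_pos'][2]-.0307
    m=near&red&(abs(P[...,2]-zt)<.005)
    if m.sum()>20: a=cv2.minAreaRect((P[m][:,:2]*1000).astype(np.float32)); print(n,'cover',m.sum(),np.round(a[0],1),np.round(a[1],1),round(a[2],1),np.median(P[m][:,2]).round(4))
    m=near&~red&(abs(P[...,2]-.115)<.005)
    if m.sum()>20: a=cv2.minAreaRect((P[m][:,:2]*1000).astype(np.float32)); print(n,'barrel',m.sum(),np.round(a[0],1),np.round(a[1],1),round(a[2],1),np.median(P[m][:,2]).round(4))
E
python3 fit.py 6
```

```text
t 22.65 pos [0.4945 0.0294 0.224 ] yaw 171.3 tilt z [-0.001 -0.    -1.   ] F [ 0.3  0.4 -2.3] w 0.378 gf 100.0 q [ 0.06  0.2  -0.15  1.22 -0.    0.21]
dp cm [-0.06 -0.03  4.9 ] norm 4.9
rot z tool rad -0.004 deg 0.2
side cover 168 [495.7  37.5] [68.3 62.6] 82.3 0.1915
side barrel 133 [495.9  32.8] [68.9 66.6] 83.7 0.1135
wrist cover 8104 [493.5  30.2] [66.2 65.8] 81.0 0.194
wrist barrel 2004 [466.5  31.9] [65.8 15.3] 81.4 0.1161
```

View pics/wrist6.png

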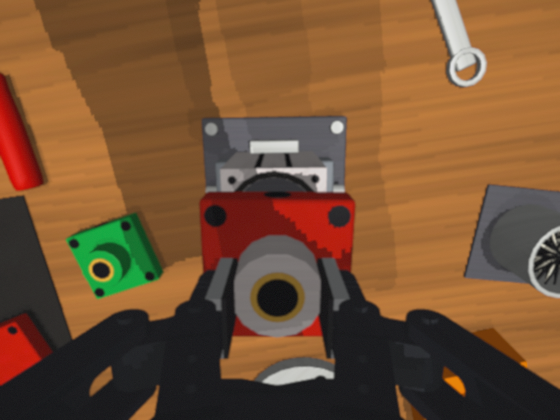

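The wrist view shows the red flange (columns 202–353, centre 277) square above the barrel top (columns 221–330). The barrel seems slightly toward −y of the tool. I descend closer and measure again.

Request:
{"op": "drive_tool", "data": {
  "dp": [
    [0,-0.1,0.5],
    [0,0,0.8],
    [0,0,0.8],
    [0,0,0.8],
    [0,0,0.7],
    [0,0,0.4],
    [0,0,0],
    [0,0,0]
  ],
  "rot": [
    [0,0,0],
    [0,0,0],
    [0,0,0],
    [0,0,0],
    [0,0,0],
    [0,0,0],
    [0,0,0],
    [0,0,0]
  ]
}}

```text
time_s: 23.6
eef_pos: [0.4946, 0.0285, 0.1844]
eef_rot: [-0.237, -3.133, 0.0]
wrist_force: [-0.7, -0.1, -2.4]
grip_width: 0.381
grip_force: 100.0
```

```bash
python3 fit.py 7; python3 - <<'E'
from h import *
# edges in tool frame from wrist view
P,im,d=pts('wrist7'); s=arm.observe(); R=Ro.from_rotvec(s['eef_rot']).as_matrix()
Q=(P-s['eef_pos'])@R*1000
b,g,r=[im[...,i].astype(int) for i in range(3)]; red=(r>90)&(g<70)&(b<70)
for n,m in (('cov',(d>0)&red&(abs(P[...,2]-s['eef_pos'][2]+.0307)<.005)&(abs(Q[...,0])<50)&(abs(Q[...,1])<50)),('bar',(d>0)&~red&(abs(P[...,2]-.115)<.004)&(abs(Q[...,0])<45)&(abs(Q[...,1])<45))):
    q=Q[m]; print(n,m.sum(),'x',np.percentile(q[:,0],[0.3,1,99,99.7]).round(1),'y',np.percentile(q[:,1],[.3,1,99,99.7]).round(1), 'ymid',q[:,1].min().round(1),q[:,1].max().round(1))
a=np.hstack([cv2.resize(cv2.imread('pics/wrist7.png')[130:350,170:390],(440,440)),cv2.resize(cv2.imread('pics/side7.png')[200:270,255:327],(350,440),interpolation=cv2.INTER_CUBIC)])
cv2.imwrite('pics/c7.png',a)
E
```

```text
t 23.6 pos [0.4946 0.0285 0.1844] yaw 171.4 tilt z [-0. -0. -1.] F [-0.7 -0.1 -2.4] w 0.381 gf 100.0 q [ 0.06  0.22 -0.22  1.13 -0.    0.21]
dp cm [-0.03  0.05  0.94] norm 0.94
rot z tool rad -0.002 deg 0.1
side cover 160 [497.2  35.3] [66.9 64.5] 81.4 0.1518
side barrel 93 [494.7  30.6] [72.4 65.4] 80.6 0.1133
wrist cover 8125 [493.9  29.2] [66.2 65.9] 81.1 0.1544
wrist barrel 1772 [462.5  32.4] [66.   7.2] 81.3 0.1159
cov 8118 x [-31.1 -30.4  33.8  33.9] y [-32.1 -31.5  32.7  33.2] ymid -32.6 33.7
bar 1706 x [29.1 29.2 35.8 35.9] y [-33.8 -33.2  31.3  31.9] ymid -34.0 32.0
```

View pics/c7.png

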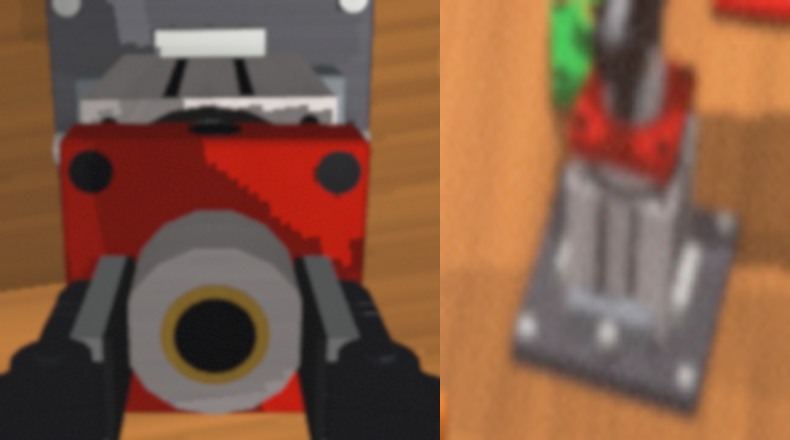

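Request:
{"op": "drive_tool", "data": {
  "dp": [
    [0.12,-0.1,0],
    [0,0,0.3],
    [0,0,0.4],
    [0,0,0.4],
    [0,0,0.3],
    [0,0,0.2],
    [0,0,0],
    [0,0,0]
  ],
  "rot": [
    [0,0,0],
    [0,0,0],
    [0,0,0],
    [0,0,0],
    [0,0,0],
    [0,0,0],
    [0,0,0],
    [0,0,0]
  ]
}}

```text
time_s: 24.55
eef_pos: [0.4933, 0.0277, 0.1683]
eef_rot: [-0.237, -3.133, 0.0]
wrist_force: [-0.1, -0.9, -3.4]
grip_width: 0.381
grip_force: 100.0
```

```bash
cat > edge.py <<'E'
from h import *
t=sys.argv[1]
save('side','side'+t);save('wrist','wrist'+t); P,im,d=pts('wrist'+t); s=arm.observe(); R=Ro.from_rotvec(s['eef_rot']).as_matrix(); to(s['eef_pos'],81.4)
Q=(P-s['eef_pos'])@R*1000
b,g,r=[im[...,i].astype(int) for i in range(3)]; red=(r>90)&(g<70)&(b<70)
for n,m in (('cov',(d>0)&red&(abs(P[...,2]-s['eef_pos'][2]+.0307)<.005)&(abs(Q[...,0])<50)&(abs(Q[...,1])<50)),('bar',(d>0)&~red&(abs(P[...,2]-.115)<.004)&(abs(Q[...,0])<45)&(abs(Q[...,1])<45))):
    q=Q[m]; print(n,m.sum(),'x',np.percentile(q[:,0],[1,99.7]).round(1),'y',np.percentile(q[:,1],[.3,1,99,99.7]).round(1),'mid',np.mean(np.percentile(q[:,1],[.5,99.5])).round(2),'z',np.median(P[m][:,2]).round(4))
cv2.imwrite('pics/c%s.png'%t,np.hstack([cv2.resize(im[130:350,170:390],(440,440)),cv2.resize(cv2.imread('pics/side%s.png'%t)[200:270,255:327],(350,440),interpolation=cv2.INTER_CUBIC)]))
E
python3 edge.py 8
```

```text
t 24.65 pos [0.4933 0.0277 0.1684] yaw 171.4 tilt z [ 0. -0. -1.] F [-0.3 -0.4 -3.6] w 0.378 gf 100.0 q [ 0.06  0.23 -0.25  1.08 -0.    0.21]
dp cm [0. 0. 0.] norm 0.0
rot z tool rad -0.001 deg 0.0
cov 8139 x [-30.3  33.9] y [-31.8 -31.4  32.7  33.1] mid 0.65 z 0.1382
bar 690 x [32.5 34.6] y [-32.9 -32.1  32.7  33.1] mid 0.23 z 0.1153
```

View pics/c8.png

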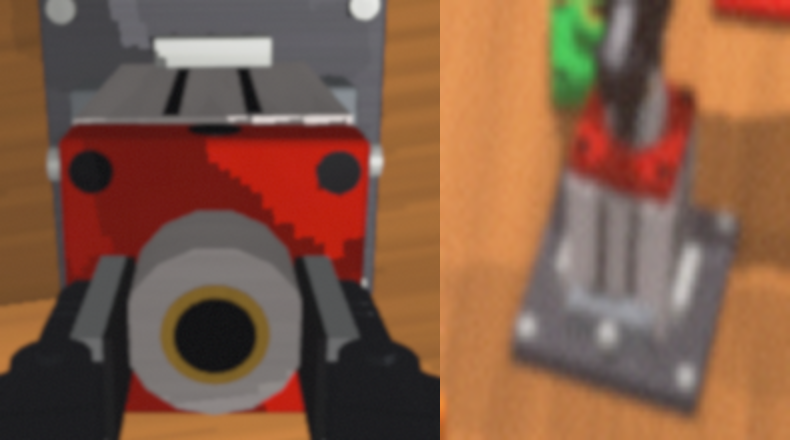

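The crop shows the barrel top edge (columns 72–354) and the flange (60–370) concentric. The remaining offset is about 0.5 mm. I correct that and descend slowly onto the seal.

Request:
{"op": "drive_tool", "data": {
  "dp": [
    [0.05,-0.03,0],
    [0,0,0.05],
    [0,0,0.05],
    [0,0,0.05],
    [0,0,0.05],
    [0,0,0.05],
    [0,0,0],
    [0,0,0]
  ],
  "rot": [
    [0,0,0],
    [0,0,0],
    [0,0,0],
    [0,0,0],
    [0,0,0],
    [0,0,0],
    [0,0,0],
    [0,0,0]
  ]
}}

```text
time_s: 25.45
eef_pos: [0.4927, 0.0274, 0.1659]
eef_rot: [0.237, 3.133, -0.0]
wrist_force: [-0.3, -0.0, -1.2]
grip_width: 0.377
grip_force: 100.0
```

Request:
{"op": "drive_tool", "data": {
  "dp": [
    [0,0,0.03],
    [0,0,0.03],
    [0,0,0.03],
    [0,0,0.03],
    [0,0,0],
    [0,0,0],
    [0,0,0],
    [0,0,0]
  ],
  "rot": [
    [0,0,0],
    [0,0,0],
    [0,0,0],
    [0,0,0],
    [0,0,0],
    [0,0,0],
    [0,0,0],
    [0,0,0]
  ]
}}

```text
time_s: 26.25
eef_pos: [0.4927, 0.0275, 0.1647]
eef_rot: [0.237, 3.133, -0.0]
wrist_force: [-0.6, -0.3, 3.2]
grip_width: 0.386
grip_force: 100.3
```

```bash
python3 edge.py 9; python3 - <<'E'
from h import *
# side faces: barrel front wall vs flange front wall, wrist tool frame, per height
P,im,d=pts('wrist9'); s=arm.observe(); R=Ro.from_rotvec(s['eef_rot']).as_matrix(); Q=(P-s['eef_pos'])@R*1000
for z0 in (.06,.08,.10,.108,.118,.122,.126,.130):
    m=(d>0)&(abs(P[...,2]-z0)<.002)&(Q[...,0]>25)&(Q[...,0]<45)&(abs(Q[...,1])<45)
    q=Q[m]
    if len(q)>5: print(z0,len(q),'x med',np.median(q[:,0]).round(1),'y',np.percentile(q[:,1],[1,99]).round(1))
print(s['moment'])
E
```

```text
t 26.35 pos [0.4927 0.0274 0.1647] yaw 171.4 tilt z [ 0. -0. -1.] F [-1.  -0.4  3.6] w 0.376 gf 100.3 q [ 0.06  0.23 -0.26  1.07 -0.    0.21]
dp cm [0. 0. 0.] norm 0.0
rot z tool rad -0.001 deg 0.0
cov 8170 x [-30.4  34. ] y [-31.8 -31.3  32.7  33.2] mid 0.64 z 0.1345
bar 368 x [32.7 34.2] y [-32.2 -31.8  32.9  33.3] mid 0.5 z 0.1138
0.06 125 x med 33.5 y [-31.8  32.5]
0.08 151 x med 33.4 y [-31.5  32.4]
0.1 195 x med 33.4 y [-31.6  32.2]
0.108 223 x med 33.4 y [-31.8  32.3]
0.118 126 x med 33.7 y [-30.3  33. ]
0.122 271 x med 33.8 y [-30.1  31.9]
0.126 292 x med 33.8 y [-30.8  31.6]
0.13 353 x med 33.8 y [-30.6  32.3]
[0.05696463 0.21896777 0.04553329]
```

Request:
{"op": "drive_tool", "data": {
  "dp": [
    [-0.03,0,0.02],
    [0,0,0.02],
    [0,0,0.02],
    [0,0,0.02],
    [0,0,0.02],
    [0,0,0],
    [0,0,0],
    [0,0,0]
  ],
  "rot": [
    [0,0,0],
    [0,0,0],
    [0,0,0],
    [0,0,0],
    [0,0,0],
    [0,0,0],
    [0,0,0],
    [0,0,0]
  ]
}}

```text
time_s: 27.15
eef_pos: [0.4928, 0.0274, 0.164]
eef_rot: [0.237, 3.133, 0.0]
wrist_force: [-4.5, -0.2, 9.0]
grip_width: 0.379
grip_force: 101.4
```

Request:
{"op": "drive_tool", "data": {
  "dp": [
    [0.02,0,0.02],
    [0,0,0.02],
    [0,0,0.01],
    [0,0,0],
    [0,0,0],
    [0,0,0],
    [0,0,0],
    [0,0,0]
  ],
  "rot": [
    [0,0,0],
    [0,0,0],
    [0,0,0],
    [0,0,0],
    [0,0,0],
    [0,0,0],
    [0,0,0],
    [0,0,0]
  ]
}}

```text
time_s: 27.95
eef_pos: [0.4928, 0.0274, 0.164]
eef_rot: [0.237, 3.132, 0.0]
wrist_force: [-5.2, -1.1, 13.6]
grip_width: 0.382
grip_force: 101.8
```

```bash
python3 edge.py 10; python3 - <<'E'
from h import *
F=[]
for i in range(6): optics.grab_frame('side'); F.append(arm.observe()['wrist_force'])
print(np.mean(F,0).round(2),np.std(F,0).round(2),arm.observe()['eef_pos'])
E
```

```text
t 28.05 pos [0.4928 0.0274 0.164 ] yaw 171.4 tilt z [ 0.001 -0.    -1.   ] F [-6.  -0.9 13.1] w 0.381 gf 101.8 q [ 0.06  0.23 -0.26  1.07 -0.    0.21]
dp cm [0. 0. 0.] norm 0.0
rot z tool rad -0.001 deg 0.0
cov 8197 x [-30.3  34.1] y [-31.8 -31.3  32.7  33.2] mid 0.63 z 0.1339
bar 366 x [32.9 34.2] y [-32.2 -31.5  33.   33.4] mid 0.5 z 0.1139
[-5.04 -0.92 13.31] [0.48 0.34 0.26] [0.49276615 0.02737271 0.16395269]
```

Request:
{"op": "drive_tool", "data": {
  "dp": [
    [0.03,0,0.01],
    [0,0,0],
    [0,0,0],
    [0,0,0],
    [0,0,0],
    [0,0,0],
    [0,0,0],
    [0,0,0]
  ],
  "rot": [
    [0,0,0],
    [0,0,0],
    [0,0,0],
    [0,0,0],
    [0,0,0],
    [0,0,0],
    [0,0,0],
    [0,0,0]
  ]
}}

```text
time_s: 29.15
eef_pos: [0.4928, 0.0274, 0.164]
eef_rot: [0.237, 3.131, -0.0]
wrist_force: [-4.4, -2.6, 13.8]
grip_width: 0.38
grip_force: 101.8
```

```bash
python3 edge.py 11; python3 - <<'E'
from h import *
F=[]
for i in range(6): optics.grab_frame('side'); F.append(arm.observe()['wrist_force'])
print(np.mean(F,0).round(2),arm.observe()['eef_pos'])
P,im,d=pts('wrist11'); s=arm.observe(); R=Ro.from_rotvec(s['eef_rot']).as_matrix(); Q=(P-s['eef_pos'])@R*1000
for z0 in (.08,.10,.108,.122,.126,.130):
    m=(d>0)&(abs(P[...,2]-z0)<.002)&(Q[...,0]>25)&(Q[...,0]<45)&(abs(Q[...,1])<45)
    print(z0,m.sum(),np.median(Q[m][:,0]).round(2))
P,im,d=pts('side11');b,g,r=[im[...,i].astype(int) for i in range(3)]
m=(d>0)&(P[...,2]>.12)&(P[...,2]<.21)&(r>150)&(b<80)&(np.hypot(P[...,0]-.58,P[...,1]-.26)<.04);print('brush',m.sum(),P[m][:,2].max(),P[m].mean(0))
E
```

```text
t 29.25 pos [0.4928 0.0274 0.164 ] yaw 171.4 tilt z [ 0.001 -0.    -1.   ] F [-5.  -1.5 13.7] w 0.38 gf 101.8 q [ 0.06  0.23 -0.26  1.07 -0.    0.21]
dp cm [0. 0. 0.] norm 0.0
rot z tool rad -0.001 deg 0.0
cov 8181 x [-30.3  34. ] y [-31.8 -31.3  32.7  33.2] mid 0.69 z 0.1339
bar 365 x [32.8 34.2] y [-32.2 -31.2  33.   33.2] mid 0.52 z 0.1138
[-4.58 -1.69 13.1 ] [0.49278137 0.02738356 0.16397794]
0.08 145 33.53
0.1 219 33.51
0.108 234 33.4
0.122 262 33.87
0.126 304 33.85
0.13 403 33.77
brush 141 0.19756071694110006 [0.58184267 0.26745072 0.16694205]
```

```bash
python3 -c "
from plant import arm
print(arm.hand_in())"
```

```text
the job is handed in; nothing more can be done
None
```

The bore is brushed (bottom, mouth, bottom), the brush is back upright in its pot, and the red nosed cover is fully home on the barrel, flush to about 0.4 mm by camera, still held down at about 15 N; the job is handed in.

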